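# Lock the tape drum with its drop pin

### The job

Lock the drum of the tape dispenser for carrying: take the steel locking pin out of its wooden block and stand it in the guide hole on top of the hood, let go, so that it rests on the drum's hidden end. Then slowly roll the drum by its bare rubber tread with a fingertip (rolling the top away from you is the short way) until the hidden pocket comes under the pin and it drops fully home. Press gently on the dispenser and its drum, and leave the other things on the desk where they are.

Things in the scene. Friction and masses are not known exactly. Their poses are not given: they have to be found in the camera images.
- dispenser: grey desk tape dispenser without tape, fixed, base 150 x 150 mm, 140 mm high. Origin: centre of the base's underside; x is the way the drum's top is to roll (away from the robot), y the drum's axle, z up. The black rubber tread is bare from y = -59 to +3 mm; a grey hood (y = +6 to +64 mm) hides the other end. Cheek plates at both ends reach 28 mm above the axle
- drum_top (a point): middle of the topmost line of the bare tread, at y = -30 mm in the dispenser's frame, 114 mm above the desk; axes as the dispenser's. The drum is rigid, of radius 50 mm, its axle 50 mm below; it turns freely both ways without stop, with a drag of about 0.3 N at the tread, and stays where it is left. Pushing the dispenser or drum with over 25 N is too hard
- guide_mouth (a point): centre of the upper mouth of the vertical guide hole in the hood's flat top (40 x 54 mm), 140 mm above the desk, at x = 0, y = +33 mm of the dispenser: diameter 11.8 mm, 22 mm deep, 2 mm chamfer, open below to the drum's hidden rim 26 mm below this point. That rim has one pocket, 13 mm wide and 14 mm deep, for the pin
- lock_pin: loose steel pin, 65 to 105 g, 66 mm long: shank 10 mm in diameter and 36 mm long with a chamfered tip, above it a round head 20 mm in diameter and 30 mm high, to be gripped. Origin: centre of the shank's tip; z points from the tip to the head
- pin_shoulder (a point): centre of the underside of the pin's head, 36 mm from the tip: 10 mm above guide_mouth while the pin rests on the rim, level with it when home. The pocket starts 1/8 to 1/2 turn from the top and comes up as the top rolls along +x; the pin drops in if the tread moves slowly (under 60 mm/s) and then blocks the drum
- pin_block: light wooden block 46 x 46 x 44 mm, fixed to the desk, with a 15 mm hole in its middle in which the pin hangs upright by its head at the start (head underside 44 mm above the desk). Origin: centre of its underside
- ink_bottle: bystander: square ink bottle, 46 x 46 x 52 mm, origin under its middle
- matchbox: bystander: matchbox 37 x 53 x 16 mm, origin under its middle
- eraser: bystander: eraser 20 x 44 x 12 mm, origin under its middle
- bone_folder: bystander: flat bone paper folder 19 x 148 x 8 mm, origin under its middle
- tea_light: bystander: tea light 38 mm wide, 15 mm high, origin under its middle
- pillar_candle: bystander: candle 56 mm wide, 114 mm high, origin under its middle
There are look-alikes about, which are no part of the job. What is shaped like the pin_block but pink, red or yellow is not meant.

How it is judged:
On the way:
1. the pin stands let go in the guide hole, resting on the drum's rim with its head still well above the hood (horizontal distance between pin_shoulder and guide_mouth below 0.006 m and z of pin_shoulder in the frame of guide_mouth between 0.006 and 0.015 m and contact force between the fingers and lock_pin below 0.1 N), for 0.2 s.
At the end, for the whole second after the job is handed in: the pin stands upright (within 7 degrees) and still in the guide hole, fully home: the underside of its head within 2 mm of the guide's mouth and within 4 mm of its centre (horizontal distance between pin_shoulder and guide_mouth below 0.004 m and z of pin_shoulder in the frame of guide_mouth between -0.003 and 0.002 m and angle between lock_pin's own z axis and vertical below 0.12 rad and linear speed of lock_pin below 0.02 m/s); the robot touches nothing.
It fails at once if the dispenser or its drum is pushed with more than 25 N (contact force between any of the fingers, the arm and dispenser above 25 N).
It fails at once if a bystander is moved by more than 3 cm (distance of any of ink_bottle, matchbox, eraser, bone_folder, tea_light, pillar_candle from where it was at the start of the episode above 0.03 m).
It also fails if it takes over 72 s, if anything falls off the work surface, if the arm or the gripper's body presses on something with over 40 N, if the wrist force passes 120 N, or if a joint passes its speed limit or range.

### The arm

A 6-joint arm with a two-finger parallel gripper is mounted at the origin on a cart in front of the work surface, level with it; the furniture and walls round the work are solid. World frame = base frame: x ahead of the robot, y to its left, z up, the work surface at z = 0. Lengths are in m, angles in rad, forces in N, time in s.
With the tool pointing down it reaches from about 0.35 to 0.85 m from the base axis. Payload 8.1 kg.
Tool frame: the origin (TCP) lies between the finger pads; the fingertips stand 14 mm ahead of it and the grasp point (between the pads) lies 5 mm behind it; z points along the fingers, y is the line along which they close (so a half turn about z gives the same grasp; the last joint's range is limited). The gripper opens to 93 mm and grips with 3 to 60 N. Pads are 15 mm wide; open, the fingers measure 128 mm over their backs; the gripper's body (75 mm by 188 mm) begins 65 mm behind the grasp point.
Start: joints at [-0.085, 0.13, 1.488, -0, 1.523, -0.085], TCP at [0.6, 0, 0.233] pointing down, gripper open.
Joint ranges: [-2.96, 2.96], [-0.89, 2.26], [0.02, 2.5], [-1.34, 4.48], [0, 2.73], [-2.66, 2.66]. Speed limits (rad/s): [2.39, 2.39, 2.79, 3.14, 3.14, 3.14].

### API

Orientations are given as a rotation vector (axis times angle).
In Python, from plant import robot gives the robot as it stands.
- The arm moves only by the tool arm_command, never from a script. Its argument "targets" is a list of rows, each an object of numbers: "x", "y", "z": the shift along the world's x, y, z in units of 500 mm (1.0 is 500 mm); "rx", "ry", "rz": the turn, a rotation vector about the world's x, y, z in units of 2 rad (1.0 is 2 rad); "claw": the closure in counts, from 0 (fully open) to 255 (shut). In form: [{"x": .., "y": .., "z": .., "rx": .., "ry": .., "rz": .., "claw": ..}, ...]. A call has 1 to 10 rows; each row is the pose to reach, as a shift and turn from the pose commanded when the call began; what a row does not reach only later rows make up. A row lasts 1/12 s, in which the tool goes at most 41.7 mm and 7.16 degrees, less where a joint would pass 70% of its speed; a pose out of reach is approached as far as the arm can. A call with a number of a shift or a turn outside -1 to 1 is refused whole. A call with a gripper value outside its range is refused whole. The fingers move at their own pace and stop on an object; "squeeze" is the grip in N (left out, the last holds). Time passes only in rows, so rows that repeat a pose let the fingers close. It gives the time, the measured TCP pose, the force, the opening and the grip force at its end, in the units of the state.
- robot.read_state(): the state, without advancing time (a new reading comes with each control period).
- robot.read_camera(name): name is "scene" or "side" or "wrist"; returns (picture, depth): 400x640x3 uint8, red, green, blue; 400x640 float32, m along the optical axis (not along the pixel's ray), 0 where there is no reading.
- robot.get_calibration(name): a dict with "intrinsics" (3x3 intrinsics, pixels), "origin" and "orientation" of the camera in the world. Camera axes: x right, y up, looking along -z (the intrinsics and any distortion apply to the point x, -y, -z); pixel columns grow to the right and rows downward; lengths in m; the calibration is good to about 2 mm. A picture is of the moment at which its call begins: read the wrist's pose just before it. get_calibration takes no time and is no camera call; for the wrist camera it gives the pose at the moment of the call.
- robot.close_job(): hands the job in; it is judged then, once.
The state is a dict: "t": time; "q": joint angles; "dq": joint speeds; "joint_torque": joint torques, N m; "tool_pos": TCP position; "orientation": TCP orientation; "force": force on the tool from outside, world axes, zero at the start; "wrist_torque": the same for the moment, N m; "opening": finger opening in m; "gripper_force": force on a finger pad.
Only numpy, scipy, OpenCV 4.12 (cv2) and the standard library are available. Lean on these libraries where they do the work, as an engineer would, in place of code of your own. Each camera call takes 0.05 s, during which the arm holds its last target. There are 200 camera calls.

## Working session

There is one attempt and no reset: what is moved stays moved. The work goes in short steps, Python scripts to look and compute and a tool call to move; the robot and the scene stay as the last step left them, time stands still between calls to the robot, and variables do not carry over. Pictures are saved under pics/ and viewed, at most 10 in all, crops included, and the job is handed in when it is done.

Besides the shell and the picture viewer there is one more tool, called after "Request:" as name([rows], argument=value, ...), one row to a line, values as JSON. arm_command: Moves the arm, as the interface text tells. Shifts and turns lie within -1 to 1; 1 stands for 500 mm of shift or 2 rad of turn. Its arguments: {"type":"object","properties":{"targets":{"type":"array","items":{"type":"object","properties":{"x":{"type":"number","minimum":-1,"maximum":1},"y":{"type":"number","minimum":-1,"maximum":1},"z":{"type":"number","minimum":-1,"maximum":1},"rx":{"type":"number","minimum":-1,"maximum":1},"ry":{"type":"number","minimum":-1,"maximum":1},"rz":{"type":"number","minimum":-1,"maximum":1},"claw":{"type":"number"}}}},"squeeze":{"type":"number"}},"required":["targets"]}

```bash
mkdir -p pics; ls; cat > h.py <<'E'
import numpy as np, cv2
from plant import robot
def snap(n,tag):
    c=robot.get_calibration(n); im,d=robot.read_camera(n)
    cv2.imwrite(f'pics/{tag}.png',im[:,:,::-1]); np.savez(f'pics/{tag}.npz',im=im,d=d,K=c['intrinsics'],o=c['origin'],R=np.array(c['orientation']))
    return im,d,c
def rot(R):
    R=np.array(R); return R if R.shape==(3,3) else cv2.Rodrigues(R)[0]
def cloud(d,c):
    K=np.array(c['intrinsics']); v,u=np.mgrid[:d.shape[0],:d.shape[1]]
    p=np.stack([(u-K[0,2])/K[0,0]*d,-(v-K[1,2])/K[1,1]*d,-d],-1)
    return p@rot(c['orientation']).T+np.array(c['origin'])
def ray(u,v,z,c):
    K=np.array(c['intrinsics']); r=rot(c['orientation'])@np.array([(u-K[0,2])/K[0,0],-(v-K[1,2])/K[1,1],-1])
    o=np.array(c['origin']); return o+r*(z-o[2])/r[2]
E
python3 - <<'E'
from h import *
for n in ('scene','wrist'):
    im,d,c=snap(n,n+'0'); print(n,{k:np.round(v,3).tolist() if k!='distortion' else v for k,v in c.items() if not isinstance(v,str)})
print(robot.read_state())
E
```

```text
pics
scene {'intrinsics': [[398.054, 0.0, 318.253], [0.0, 398.054, 199.122], [0.0, 0.0, 1.0]], 'origin': [0.047, -0.694, 0.9], 'orientation': [0.81, -0.259, -0.559]}
wrist {'intrinsics': [[292.275, 0.0, 314.854], [0.0, 292.275, 197.388], [0.0, 0.0, 1.0]], 'origin': [0.6, 0.078, 0.384], 'orientation': [-0.283, 0.002, 0.001]}
{'t': 0.1, 'q': array([-8.54187143e-02,  1.31078132e-01,  1.48914222e+00, -1.62982134e-05,
        1.52298197e+00, -8.54035283e-02]), 'dq': array([-0.00018427, -0.00111649, -0.00189169,  0.00200278, -0.00049259,
        0.0008669 ]), 'joint_torque': array([ 2.89806376e-03, -5.61339462e+01, -4.93095982e+01,  7.72326719e-02,
        2.89617141e-02, -2.83941080e-05]), 'tool_pos': array([5.99528167e-01, 4.55768193e-05, 2.31712266e-01]), 'orientation': array([-2.22059400e+00, -2.22056204e+00,  1.64777023e-03]), 'force': array([-0.11982622,  0.44333434,  0.80885515]), 'wrist_torque': array([ 0.03296542, -0.00618026,  0.0090025 ]), 'gripper_force': 0.0, 'opening': 0.0930781729965824}
```

View pics/scene0.png

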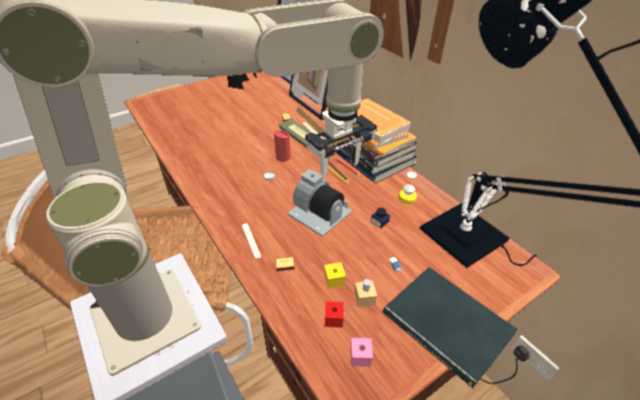

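View pics/wrist0.png

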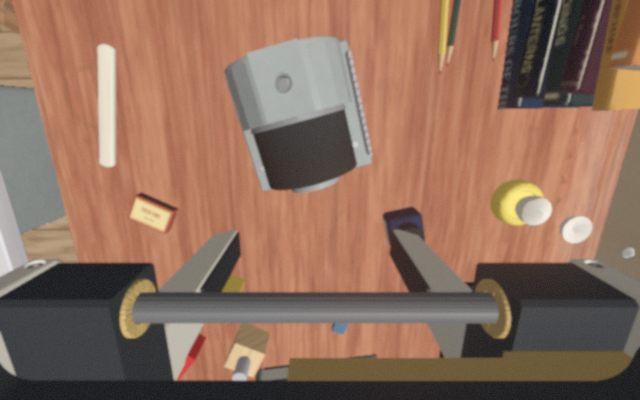

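The scene image shows the wooden block with the steel pin at (366,288), between the yellow, red and pink decoys. The dispenser is at (320,200). The wrist image shows the guide hole at (284,83) and the tread around (305,150).

```bash
python3 - <<'E'
from h import *
def ld(t):
    z=np.load(f'pics/{t}.npz'); return z['im'],z['d'],dict(intrinsics=z['K'],origin=z['o'],orientation=z['R'])
im,d,c=ld('wrist0'); P=cloud(d,c)
print('hole ray',ray(284,83,.14,c), P[83,270],P[60,290])
m=(abs(P[...,2]-.14)<.004)&(d>0); m[220:]=0
n,l,s,_=cv2.connectedComponentsWithStats(m.astype(np.uint8)); k=1+s[1:,4].argmax()
q=P[l==k][:,:2]; print('top',len(q),cv2.minAreaRect(q.astype(np.float32)))
g=cv2.cvtColor(im,cv2.COLOR_RGB2GRAY)
m=((g<60)&(P[...,2]>.07)&(P[...,2]<.13)); m[220:]=0; m[:,:200]=0; m[:,420:]=0
q=P[m&(P[...,2]>.095)][:,:2]; print('tread',len(q),cv2.minAreaRect(q.astype(np.float32)))
cv2.imwrite('pics/c1.png',cv2.resize(im[30:210,200:400,::-1],None,fx=4,fy=4)[:600])
im,d,c=ld('scene0'); P=cloud(d,c)
w=P[270:312,345:385]
q=w[abs(w[...,2]-.044)<.003][:,:2]; print('block',len(q),cv2.minAreaRect(q.astype(np.float32)))
q=w[w[...,2]>.068]; print('pin',len(q),q.mean(0) if len(q) else 0)
H=P[...,2]
m=(H>.006)&(H<.16)&(P[...,0]>.25)&(P[...,0]<.95)&(abs(P[...,1])<.6)
n,l,s,_=cv2.connectedComponentsWithStats(m.astype(np.uint8))
for k in range(1,n):
    if s[k,4]>25:
        q=P[l==k]; print(s[k],q.min(0).round(3),q.max(0).round(3))
E
```

```text
hole ray [0.57526067 0.09965967 0.14      ] [0.56434238 0.09965197 0.14006988] [0.58032956 0.11610086 0.14001578]
top 3626 ((0.5730097889900208, 0.10002900660037994), (0.04005308821797371, 0.054111331701278687), 14.647844314575195)
tread 1600 ((0.5881058573722839, 0.04046270251274109), (0.07786191999912262, 0.05641428753733635), 14.775497436523438)
block 197 ((0.49979168176651, -0.2484322488307953), (0.08997584879398346, 0.05603595823049545), 79.56864929199219)
pin 56 [ 0.43143571 -0.3279811   0.19088774]
[313  80  15  41 272] [0.905 0.533 0.006] [0.95  0.6   0.159]
[304 114  20  19  95] [0.852 0.448 0.006] [0.873 0.597 0.026]
[274 120  44  42 883] [0.608 0.367 0.006] [0.842 0.595 0.116]
[ 335  132   70   52 1825] [0.813 0.078 0.006] [0.95  0.306 0.16 ]
[332 136  21  12  78] [0.813 0.223 0.026] [0.836 0.321 0.12 ]
[332 168  17  16  56] [0.738 0.134 0.006] [0.763 0.228 0.012]
[ 288  170   64   67 2444] [ 0.492 -0.024  0.006] [0.671 0.132 0.144]
[264 172  11   8  65] [0.515 0.297 0.006] [0.554 0.341 0.019]
[408 172   9   8  52] [ 0.85  -0.054  0.087] [ 0.88  -0.022  0.107]
[398 185  19  19 264] [ 0.835 -0.07   0.007] [ 0.896 -0.01   0.058]
[ 420  196   90   72 2984] [ 0.794 -0.391  0.006] [ 0.95  -0.161  0.16 ]
[371 208  19  21 273] [ 0.69  -0.099  0.006] [ 0.744 -0.048  0.058]
[242 224  19  35 197] [0.319 0.007 0.006] [0.36  0.152 0.013]
[275 257  20  14 232] [ 0.347 -0.083  0.007] [ 0.409 -0.028  0.02 ]
[389 258  13  13  94] [ 0.625 -0.251  0.006] [ 0.655 -0.207  0.016]
[325 263  21  25 410] [ 0.435 -0.203  0.006] [ 0.492 -0.146  0.049]
[ 382  267  136  122 7999] [ 0.503 -0.582  0.006] [ 0.736 -0.296  0.033]
[355 279  22  28 470] [ 0.466 -0.296  0.007] [ 0.527 -0.236  0.075]
[325 301  19  26 456] [ 0.362 -0.302  0.006] [ 0.425 -0.239  0.047]
[351 338  22  28 570] [ 0.355 -0.417  0.006] [ 0.419 -0.352  0.049]
```

Request:
arm_command([
  {"x": -0.206,"y": -0.64},
  {"x": -0.206,"y": -0.64},
  {"x": -0.206,"y": -0.64},
  {"x": -0.206,"y": -0.64},
  {"x": -0.206,"y": -0.64},
  {"x": -0.206,"y": -0.64},
  {"x": -0.206,"y": -0.64},
  {"x": -0.206,"y": -0.64},
  {"x": -0.206,"y": -0.64},
  {"x": -0.206,"y": -0.64},
])

```text
schema error: expected keys x, y, z, rx, ry, rz, claw
```

```bash
python3 - <<'E'
from h import *
s=robot.read_state(); print(s['tool_pos'],s['dq'].round(3))
im,d,c=snap('wrist','wrist1'); P=cloud(d,c); H=P[...,2]
m=(abs(H-.074)<.0025).astype(np.uint8)
n,l,st,ce=cv2.connectedComponentsWithStats(m)
for k in range(1,n):
    if st[k,4]>30:
        q=P[l==k]; (cx,cy),r=cv2.minEnclosingCircle(q[:,:2].astype(np.float32)); print(st[k],ce[k].round(1),cx,cy,r,q[:,2].mean())
E
```

```text
[5.99528167e-01 4.55768193e-05 2.31712266e-01] [-0.    -0.001 -0.002  0.002 -0.     0.001]
[232 371  15   9 107] [238.8 375.7] 0.49655717611312866 -0.2651977241039276 0.009642211720347404 0.07363010586825754
```

View pics/wrist1.png

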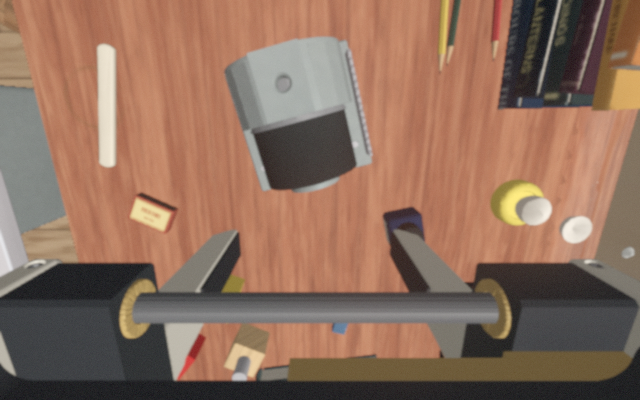

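The view hasn't changed because the move was refused: every row needs all its keys. It did measure the pin at about (0.497, -0.265).

Request:
arm_command([
  {"x": -0.206,"y": -0.64,"z": 0,"rx": 0,"ry": 0,"rz": 0,"claw": 0},
  {"x": -0.206,"y": -0.64,"z": 0,"rx": 0,"ry": 0,"rz": 0,"claw": 0},
  {"x": -0.206,"y": -0.64,"z": 0,"rx": 0,"ry": 0,"rz": 0,"claw": 0},
  {"x": -0.206,"y": -0.64,"z": 0,"rx": 0,"ry": 0,"rz": 0,"claw": 0},
  {"x": -0.206,"y": -0.64,"z": 0,"rx": 0,"ry": 0,"rz": 0,"claw": 0},
  {"x": -0.206,"y": -0.64,"z": 0,"rx": 0,"ry": 0,"rz": 0,"claw": 0},
  {"x": -0.206,"y": -0.64,"z": 0,"rx": 0,"ry": 0,"rz": 0,"claw": 0},
  {"x": -0.206,"y": -0.64,"z": 0,"rx": 0,"ry": 0,"rz": 0,"claw": 0},
  {"x": -0.206,"y": -0.64,"z": 0,"rx": 0,"ry": 0,"rz": 0,"claw": 0},
  {"x": -0.206,"y": -0.64,"z": 0,"rx": 0,"ry": 0,"rz": 0,"claw": 0},
])

```text
t: 0.98
tool_pos: [0.4957, -0.3221, 0.2321]
orientation: [-2.226, -2.216, 0.0]
force: [0.0, 0.0, -0.8]
opening: 0.0931
gripper_force: 0.0
```

```bash
cat > pin.py <<'E'
from h import *
import sys
s=robot.read_state(); print(s['t'],s['tool_pos'],s['dq'].round(3))
im,d,c=snap('wrist',sys.argv[1]); P=cloud(d,c); H=P[...,2]
m=(abs(H-.074)<.0025).astype(np.uint8)
n,l,st,ce=cv2.connectedComponentsWithStats(m)
for k in range(1,n):
    if st[k,4]>30:
        q=P[l==k]; (cx,cy),r=cv2.minEnclosingCircle(q[:,:2].astype(np.float32)); print(st[k],ce[k].round(1),cx,cy,r,q[:,2].mean())
E
python3 pin.py wrist2
```

```text
0.9833 [ 0.49567172 -0.3221198   0.23205249] [ 0.063 -0.014  0.014  0.02   0.005  0.026]
[306 125  19  20 278] [315.2 134.2] 0.4963161051273346 -0.2666033208370209 0.009931553155183792 0.0740518849551859
```

Request:
arm_command([
  {"x": -0.001,"y": 0.107,"z": 0,"rx": 0,"ry": 0,"rz": 0,"claw": 0},
  {"x": -0.001,"y": 0.107,"z": -0.08,"rx": 0,"ry": 0,"rz": 0,"claw": 0},
  {"x": -0.001,"y": 0.107,"z": -0.16,"rx": 0,"ry": 0,"rz": 0,"claw": 0},
  {"x": -0.001,"y": 0.107,"z": -0.22,"rx": 0,"ry": 0,"rz": 0,"claw": 0},
  {"x": -0.001,"y": 0.107,"z": -0.28,"rx": 0,"ry": 0,"rz": 0,"claw": 0},
  {"x": -0.001,"y": 0.107,"z": -0.32,"rx": 0,"ry": 0,"rz": 0,"claw": 0},
  {"x": -0.001,"y": 0.107,"z": -0.346,"rx": 0,"ry": 0,"rz": 0,"claw": 0},
  {"x": -0.001,"y": 0.107,"z": -0.346,"rx": 0,"ry": 0,"rz": 0,"claw": 0},
  {"x": -0.001,"y": 0.107,"z": -0.346,"rx": 0,"ry": 0,"rz": 0,"claw": 0},
  {"x": -0.001,"y": 0.107,"z": -0.346,"rx": 0,"ry": 0,"rz": 0,"claw": 0},
])

```text
t: 1.87
tool_pos: [0.4979, -0.2666, 0.0615]
orientation: [2.219, 2.22, 0.001]
force: [0.0, -0.1, 0.3]
opening: 0.0932
gripper_force: 0.0
```

Request:
arm_command([
  {"x": -0.002,"y": 0,"z": 0,"rx": 0,"ry": 0,"rz": 0,"claw": 255},
  {"x": -0.002,"y": 0,"z": 0,"rx": 0,"ry": 0,"rz": 0,"claw": 255},
  {"x": -0.002,"y": 0,"z": 0,"rx": 0,"ry": 0,"rz": 0,"claw": 255},
  {"x": -0.002,"y": 0,"z": 0,"rx": 0,"ry": 0,"rz": 0,"claw": 255},
  {"x": -0.002,"y": 0,"z": 0,"rx": 0,"ry": 0,"rz": 0,"claw": 255},
  {"x": -0.002,"y": 0,"z": 0,"rx": 0,"ry": 0,"rz": 0,"claw": 255},
  {"x": -0.002,"y": 0,"z": 0,"rx": 0,"ry": 0,"rz": 0,"claw": 255},
  {"x": -0.002,"y": 0,"z": 0,"rx": 0,"ry": 0,"rz": 0,"claw": 255},
  {"x": -0.002,"y": 0,"z": 0,"rx": 0,"ry": 0,"rz": 0,"claw": 255},
  {"x": -0.002,"y": 0,"z": 0,"rx": 0,"ry": 0,"rz": 0,"claw": 255},
], squeeze=25)

```text
t: 2.7
tool_pos: [0.4955, -0.2664, 0.0596]
orientation: [-2.221, -2.221, 0.0]
force: [-0.8, -0.5, -1.0]
opening: 0.031
gripper_force: 0.0
```

Request:
arm_command([
  {"x": 0,"y": 0,"z": 0,"rx": 0,"ry": 0,"rz": 0,"claw": 255},
  {"x": 0,"y": 0,"z": 0,"rx": 0,"ry": 0,"rz": 0,"claw": 255},
  {"x": 0,"y": 0,"z": 0,"rx": 0,"ry": 0,"rz": 0,"claw": 255},
  {"x": 0,"y": 0,"z": 0,"rx": 0,"ry": 0,"rz": 0,"claw": 255},
  {"x": 0,"y": 0,"z": 0,"rx": 0,"ry": 0,"rz": 0,"claw": 255},
], squeeze=25)

```text
t: 3.12
tool_pos: [0.4955, -0.2665, 0.0596]
orientation: [2.221, 2.221, -0.0]
force: [1.2, 0.0, 0.3]
opening: 0.0193
gripper_force: 25.0
```

Request:
arm_command([
  {"x": 0,"y": 0,"z": 0.03,"rx": 0,"ry": 0,"rz": 0,"claw": 255},
  {"x": 0,"y": 0,"z": 0.08,"rx": 0,"ry": 0,"rz": 0,"claw": 255},
  {"x": 0,"y": 0,"z": 0.15,"rx": 0,"ry": 0,"rz": 0,"claw": 255},
  {"x": 0,"y": 0,"z": 0.22,"rx": 0,"ry": 0,"rz": 0,"claw": 255},
  {"x": 0,"y": 0,"z": 0.29,"rx": 0,"ry": 0,"rz": 0,"claw": 255},
  {"x": 0,"y": 0,"z": 0.34,"rx": 0,"ry": 0,"rz": 0,"claw": 255},
  {"x": 0,"y": 0,"z": 0.37,"rx": 0,"ry": 0,"rz": 0,"claw": 255},
  {"x": 0,"y": 0,"z": 0.37,"rx": 0,"ry": 0,"rz": 0,"claw": 255},
])

```text
t: 3.78
tool_pos: [0.4973, -0.2677, 0.2496]
orientation: [2.216, 2.216, 0.002]
force: [-0.3, -1.0, 0.5]
opening: 0.0198
gripper_force: 25.0
```

Request:
arm_command([
  {"x": 0.02,"y": 0.07,"z": 0,"rx": 0,"ry": 0,"rz": 0,"claw": 255},
  {"x": 0.04,"y": 0.14,"z": 0,"rx": 0,"ry": 0,"rz": 0,"claw": 255},
  {"x": 0.06,"y": 0.22,"z": 0,"rx": 0,"ry": 0,"rz": 0,"claw": 255},
  {"x": 0.08,"y": 0.3,"z": 0,"rx": 0,"ry": 0,"rz": 0,"claw": 255},
  {"x": 0.1,"y": 0.38,"z": 0,"rx": 0,"ry": 0,"rz": 0,"claw": 255},
  {"x": 0.12,"y": 0.46,"z": 0,"rx": 0,"ry": 0,"rz": 0,"claw": 255},
  {"x": 0.14,"y": 0.53,"z": 0,"rx": 0,"ry": 0,"rz": 0,"claw": 255},
  {"x": 0.157,"y": 0.59,"z": 0,"rx": 0,"ry": 0,"rz": 0,"claw": 255},
  {"x": 0.157,"y": 0.61,"z": 0,"rx": 0,"ry": 0,"rz": 0,"claw": 255},
  {"x": 0.157,"y": 0.61,"z": 0,"rx": 0,"ry": 0,"rz": 0,"claw": 255},
])

```text
t: 4.62
tool_pos: [0.5733, 0.041, 0.2426]
orientation: [-2.216, -2.224, 0.003]
force: [1.1, 0.8, -0.1]
opening: 0.0195
gripper_force: 25.0
```

Request:
arm_command([
  {"x": 0,"y": 0,"z": 0,"rx": 0,"ry": 0,"rz": 0,"claw": 255},
  {"x": 0,"y": 0,"z": 0,"rx": 0,"ry": 0,"rz": 0,"claw": 255},
  {"x": 0,"y": 0,"z": 0,"rx": 0,"ry": 0,"rz": 0,"claw": 255},
])

```text
t: 4.87
tool_pos: [0.5737, 0.0368, 0.2443]
orientation: [-2.224, -2.219, 0.001]
force: [-0.1, -0.4, 0.3]
opening: 0.0195
gripper_force: 25.0
```

```bash
python3 - <<'E'
from h import *
s=robot.read_state(); print(s['t'],s['tool_pos'],s['orientation'],s['dq'].round(3),s['opening'],s['gripper_force'])
im,d,c=snap('wrist','w3'); P=cloud(d,c)
m=(abs(P[...,2]-.14)<.004)&(d>0); n,l,st,_=cv2.connectedComponentsWithStats(m.astype(np.uint8))
k=1+st[1:,4].argmax(); q=P[l==k][:,:2]; x,y,w,h=st[k][:4]; print(st[k],cv2.minAreaRect(q.astype(np.float32)),P[l==k][:,2].mean())
g=cv2.cvtColor(im,cv2.COLOR_RGB2GRAY)
hull=cv2.fillConvexPoly(np.zeros_like(g),cv2.convexHull(np.argwhere(l==k)[:,::-1].astype(np.int32)),1)
hull=cv2.erode(hull,np.ones((9,9)))
hole=((hull>0)&(g<np.median(g[l==k])-25)).astype(np.uint8)
n,l,st,ce=cv2.connectedComponentsWithStats(hole)
for k in range(1,n):
    if st[k,4]>15: print(st[k],ce[k],ray(*ce[k],.14,c))
x0,y0=max(x-120,0),max(y-40,0)
cv2.imwrite('pics/w3c.png',cv2.resize(im[y0:y0+260,x0:x0+340,::-1],None,fx=2.3,fy=2.3)); print(x0,y0)
E
```

```text
4.8667 [0.57373144 0.03679729 0.24427418] [-2.22354703e+00 -2.21927413e+00  1.07476417e-03] [-0.003 -0.002 -0.005  0.003  0.002  0.003] 0.01950278547601205 24.999879401293583
[ 283   92   61   74 2871] ((0.5730540156364441, 0.09990823268890381), (0.04004359617829323, 0.054109126329422), 14.674882888793945) 0.14016377648419484
[309 123  15  16  90] [316.85555556 133.08888889] [0.57555305 0.09726411 0.14      ]
163 52
```

View pics/w3c.png

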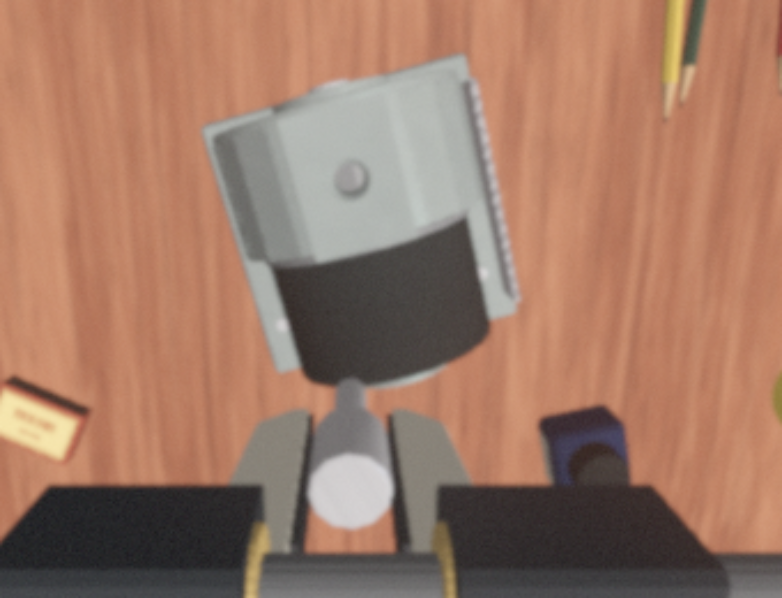

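The crop shows the hole at about pixel (315.6,129.4) in the full image. The pin is held upright, with its head centred near (315,264).

```bash
python3 - <<'E'
from h import *
z=np.load('pics/w3.npz'); im,d=z['im'],z['d']; c=dict(intrinsics=z['K'],origin=z['o'],orientation=z['R']); P=cloud(d,c)
w=P[118:143,303:330]; b=(abs(w[...,2]-.14)>.004).astype(np.uint8)
print('\n'.join(''.join('.#'[v] for v in r) for r in b))
ys,xs=np.nonzero(b); print('depth hole',xs.mean()+303,ys.mean()+118,b.sum(),ray(xs.mean()+303,ys.mean()+118,.14,c))
g=cv2.cvtColor(im,cv2.COLOR_RGB2GRAY).astype(int); print(g[118:143:1,303:330:2])
print('ray',ray(315.6,129.4,.14,c))
q=P[230:290,285:345]; t=(abs(q[...,2]-.2587)<.006); Q=q[t]
yy,xx=np.nonzero(t);print('head',t.sum(),Q[:,2].mean(),cv2.minEnclosingCircle(Q[:,:2].astype(np.float32)),xx.min()+285,xx.max()+285,yy.min()+230,yy.max()+230)
E
```

```text
...........................
...........................
....#......................
...........................
...........................
.........#####.............
........#######............
......##########...........
......###########..........
.....#############.........
.....#############.........
.....#############.........
.....#############.........
.....#############.........
.....#############.........
......###########..........
......###########........#.
.......#########...........
.........#####.............
...........................
...........................
................#..........
...........................
...........................
...........................
depth hole 314.0466666666667 129.63333333333333 150 [0.57314724 0.10016369 0.14      ]
[[181 183 182 182 183 182 183 181 181 182 183 182 182 180]
 [182 182 182 182 183 182 181 182 181 181 179 182 180 180]
 [181 181 181 181 181 180 177 176 181 180 182 179 181 182]
 [183 182 182 181 178 171 168 169 173 180 182 180 182 181]
 [180 182 182 178 175 167 160 161 162 177 181 180 181 180]
 [181 182 181 179 
[... 613 characters left out ...]
 162 179 180 181]
 [182 180 179 160 144 146 147 137 128 131 167 180 179 181]
 [182 181 178 167 143 131 130 123 126 145 174 179 180 180]
 [182 183 178 170 150 134 127 126 136 158 177 180 181 180]
 [182 182 181 174 161 148 141 139 150 170 180 179 179 179]
 [181 181 183 179 169 160 154 154 169 179 180 181 180 180]
 [184 183 183 180 177 169 168 170 177 181 180 180 178 178]
 [183 183 183 183 182 178 178 180 180 182 181 180 180 178]
 [183 183 183 183 181 182 181 182 183 182 180 180 181 178]
 [183 183 182 182 182 183 181 182 181 182 179 180 178 177]]
ray [0.57447733 0.10035653 0.14      ]
head 1410 0.25842981903226747 ((0.573684811592102, 0.042078129947185516), 0.016304409131407738) 285 344 244 282
```

```bash
python3 - <<'E'
from h import *
z=np.load('pics/w3.npz'); im,d=z['im'],z['d']; c=dict(intrinsics=z['K'],origin=z['o'],orientation=z['R']); P=cloud(d,c)
g=cv2.cvtColor(im,cv2.COLOR_RGB2GRAY)
m=((g>190)).astype(np.uint8); m[:240]=0; m[292:]=0; m[:,:285]=0; m[:,345:]=0
n,l,st,ce=cv2.connectedComponentsWithStats(m); k=1+st[1:,4].argmax()
print('colour head',st[k],ce[k],ray(*ce[k],.2587,c))
t=(abs(P[...,2]-.2587)<.004); t[:240]=0; t[292:]=0; t[:,:285]=0; t[:,345:]=0
n,l,st,ce=cv2.connectedComponentsWithStats(t.astype(np.uint8)); 
for k in range(1,n):
  if st[k,4]>80: print('depth head',st[k],ce[k],ray(*ce[k],.2587,c))
w=g[112:148,296:336]; hm=(w<172).astype(np.uint8); hm=cv2.morphologyEx(hm,cv2.MORPH_CLOSE,np.ones((9,9)))
n,l,st,ce=cv2.connectedComponentsWithStats(hm);k=1+st[1:,4].argmax()
u,v=ce[k]+[296,112]; print('hole colour',st[k],u,v,ray(u,v,.14,c))
print('circ',cv2.minEnclosingCircle(np.argwhere(l==k)[:,::-1].astype(np.float32)))
E
```

```text
colour head [298 250  35  31 846] [315.36170213 265.26359338] [0.57413904 0.03708872 0.2587    ]
depth head [ 285  246   60   37 1265] [314.49565217 261.9770751 ] [0.5736867  0.03901579 0.2587    ]
hole colour [ 12   9  17  19 251] 315.7768924302789 130.0438247011952 [0.57462836 0.0998184  0.14      ]
circ ((19.5, 18.0), 9.34087085723877)
```

Request:
arm_command([
  {"x": 0.001,"y": 0.06,"z": 0,"rx": 0,"ry": 0,"rz": 0,"claw": 255},
  {"x": 0.001,"y": 0.11,"z": 0,"rx": 0,"ry": 0,"rz": 0,"claw": 255},
  {"x": 0.001,"y": 0.125,"z": -0.02,"rx": 0,"ry": 0,"rz": 0,"claw": 255},
  {"x": 0.001,"y": 0.125,"z": -0.05,"rx": 0,"ry": 0,"rz": 0,"claw": 255},
  {"x": 0.001,"y": 0.125,"z": -0.076,"rx": 0,"ry": 0,"rz": 0,"claw": 255},
  {"x": 0.001,"y": 0.125,"z": -0.086,"rx": 0,"ry": 0,"rz": 0,"claw": 255},
  {"x": 0.001,"y": 0.125,"z": -0.086,"rx": 0,"ry": 0,"rz": 0,"claw": 255},
  {"x": 0.001,"y": 0.125,"z": -0.086,"rx": 0,"ry": 0,"rz": 0,"claw": 255},
  {"x": 0.001,"y": 0.125,"z": -0.086,"rx": 0,"ry": 0,"rz": 0,"claw": 255},
])

```text
t: 5.67
tool_pos: [0.575, 0.1005, 0.2024]
orientation: [2.222, 2.22, 0.001]
force: [-0.0, 0.1, -0.3]
opening: 0.0191
gripper_force: 25.0
```

Request:
arm_command([
  {"x": 0,"y": 0,"z": 0,"rx": 0,"ry": 0,"rz": 0,"claw": 255},
  {"x": 0,"y": 0,"z": 0,"rx": 0,"ry": 0,"rz": 0,"claw": 255},
])

```text
t: 5.83
tool_pos: [0.575, 0.1008, 0.2025]
orientation: [2.221, 2.22, 0.002]
force: [0.1, 0.1, -0.0]
opening: 0.0194
gripper_force: 25.0
```

Request:
arm_command([
  {"x": -0.0016,"y": -0.0026,"z": 0,"rx": 0,"ry": 0,"rz": 0,"claw": 255},
  {"x": -0.0016,"y": -0.0026,"z": -0.008,"rx": 0,"ry": 0,"rz": 0,"claw": 255},
  {"x": -0.0016,"y": -0.0026,"z": -0.014,"rx": 0,"ry": 0,"rz": 0,"claw": 255},
  {"x": -0.0016,"y": -0.0026,"z": -0.018,"rx": 0,"ry": 0,"rz": 0,"claw": 255},
  {"x": -0.0016,"y": -0.0026,"z": -0.022,"rx": 0,"ry": 0,"rz": 0,"claw": 255},
  {"x": -0.0016,"y": -0.0026,"z": -0.026,"rx": 0,"ry": 0,"rz": 0,"claw": 255},
  {"x": -0.0016,"y": -0.0026,"z": -0.026,"rx": 0,"ry": 0,"rz": 0,"claw": 255},
])

```text
t: 6.42
tool_pos: [0.5734, 0.0997, 0.1879]
orientation: [-2.221, -2.221, 0.001]
force: [0.9, -0.5, 0.1]
opening: 0.019
gripper_force: 25.0
```

Request:
arm_command([
  {"x": 0,"y": 0,"z": -0.004,"rx": 0,"ry": 0,"rz": 0,"claw": 255},
  {"x": 0,"y": 0,"z": -0.008,"rx": 0,"ry": 0,"rz": 0,"claw": 255},
  {"x": 0,"y": 0,"z": -0.012,"rx": 0,"ry": 0,"rz": 0,"claw": 255},
  {"x": 0,"y": 0,"z": -0.016,"rx": 0,"ry": 0,"rz": 0,"claw": 255},
  {"x": 0,"y": 0,"z": -0.02,"rx": 0,"ry": 0,"rz": 0,"claw": 255},
  {"x": 0,"y": 0,"z": -0.02,"rx": 0,"ry": 0,"rz": 0,"claw": 255},
])

```text
t: 6.92
tool_pos: [0.5734, 0.0997, 0.178]
orientation: [-2.221, -2.221, 0.001]
force: [0.3, -0.6, -0.7]
opening: 0.0196
gripper_force: 25.0
```

Request:
arm_command([
  {"x": 0,"y": 0,"z": -0.004,"rx": 0,"ry": 0,"rz": 0,"claw": 255},
  {"x": 0,"y": 0,"z": -0.008,"rx": 0,"ry": 0,"rz": 0,"claw": 255},
  {"x": 0,"y": 0,"z": -0.012,"rx": 0,"ry": 0,"rz": 0,"claw": 255},
  {"x": 0,"y": 0,"z": -0.016,"rx": 0,"ry": 0,"rz": 0,"claw": 255},
  {"x": 0,"y": 0,"z": -0.02,"rx": 0,"ry": 0,"rz": 0,"claw": 255},
  {"x": 0,"y": 0,"z": -0.02,"rx": 0,"ry": 0,"rz": 0,"claw": 255},
])

```text
t: 7.42
tool_pos: [0.5734, 0.0997, 0.168]
orientation: [-2.221, -2.221, 0.001]
force: [-0.5, -1.1, -1.1]
opening: 0.0194
gripper_force: 25.0
```

Request:
arm_command([
  {"x": 0,"y": 0,"z": -0.002,"rx": 0,"ry": 0,"rz": 0,"claw": 255},
  {"x": 0,"y": 0,"z": -0.002,"rx": 0,"ry": 0,"rz": 0,"claw": 100},
  {"x": 0,"y": 0,"z": -0.002,"rx": 0,"ry": 0,"rz": 0,"claw": 100},
  {"x": 0,"y": 0,"z": -0.002,"rx": 0,"ry": 0,"rz": 0,"claw": 100},
  {"x": 0,"y": 0,"z": -0.002,"rx": 0,"ry": 0,"rz": 0,"claw": 100},
  {"x": 0,"y": 0,"z": -0.002,"rx": 0,"ry": 0,"rz": 0,"claw": 100},
  {"x": 0,"y": 0,"z": -0.002,"rx": 0,"ry": 0,"rz": 0,"claw": 100},
  {"x": 0,"y": 0,"z": -0.002,"rx": 0,"ry": 0,"rz": 0,"claw": 100},
  {"x": 0,"y": 0,"z": -0.002,"rx": 0,"ry": 0,"rz": 0,"claw": 100},
  {"x": 0,"y": 0,"z": -0.002,"rx": 0,"ry": 0,"rz": 0,"claw": 100},
])

```text
t: 8.25
tool_pos: [0.5737, 0.0997, 0.1676]
orientation: [2.221, 2.221, -0.0]
force: [-1.1, -0.4, 0.2]
opening: 0.0565
gripper_force: 0.0
```

Request:
arm_command([
  {"x": 0,"y": 0,"z": 0.04,"rx": 0,"ry": 0,"rz": 0,"claw": 100},
  {"x": 0,"y": 0,"z": 0.1,"rx": 0,"ry": 0,"rz": 0,"claw": 100},
  {"x": 0,"y": 0,"z": 0.16,"rx": 0,"ry": 0,"rz": 0,"claw": 100},
  {"x": 0,"y": -0.06,"z": 0.16,"rx": 0,"ry": 0,"rz": 0,"claw": 255},
  {"x": 0,"y": -0.12,"z": 0.16,"rx": 0,"ry": 0,"rz": 0,"claw": 255},
  {"x": 0,"y": -0.13,"z": 0.16,"rx": 0,"ry": 0,"rz": 0,"claw": 255},
  {"x": 0,"y": -0.13,"z": 0.16,"rx": 0,"ry": 0,"rz": 0,"claw": 255},
  {"x": 0,"y": -0.13,"z": 0.16,"rx": 0,"ry": 0,"rz": 0,"claw": 255},
  {"x": 0,"y": -0.13,"z": 0.16,"rx": 0,"ry": 0,"rz": 0,"claw": 255},
])

```text
t: 9.0
tool_pos: [0.5735, 0.0355, 0.2473]
orientation: [-2.221, -2.221, 0.0]
force: [-0.3, -0.3, -0.5]
opening: 0.0213
gripper_force: 0.0
```

```bash
cat > chk.py <<'E'
from h import *
import sys
s=robot.read_state(); print(s['t'],s['tool_pos'],s['force'],s['opening'])
im,d,c=snap('wrist',sys.argv[1]); P=cloud(d,c); Z=P[...,2]
r=(np.hypot(P[...,0]-.574,P[...,1]-.0995)<.03)&(Z>.146)&(Z<.2)
q=P[r]; zt=np.percentile(q[:,2],97) if len(q)>20 else 0
q=q[q[:,2]>zt-.004]; print('head top',len(q),zt,cv2.minEnclosingCircle(q[:,:2].astype(np.float32)) if len(q) else 0)
yy,xx=np.nonzero(r); print(xx.mean(),yy.mean())
E
python3 chk.py w4
```

```text
9.0 [0.57351775 0.03550551 0.24727123] [-0.34846833 -0.27976808 -0.46225104] 0.021257641131921277
head top 562 0.18162259606013206 ((0.570633590221405, 0.09922479838132858), 0.009824576787650585)
311.21709401709404 131.28547008547008
```

View pics/w4.png

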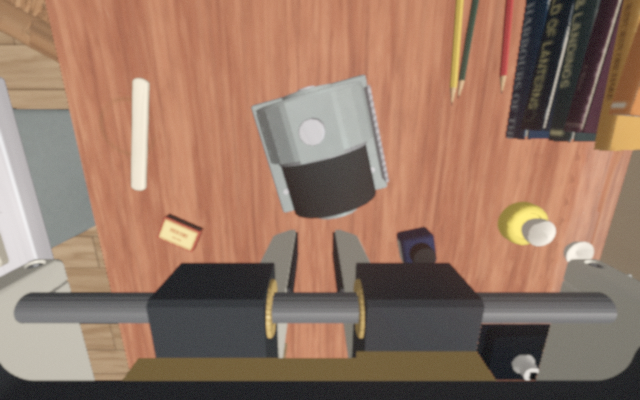

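The pin's head top is at z≈0.181, centred near pixel (312,131), so it stands released on the rim with its shoulder about 10 mm up. Next I roll the drum.

Request:
arm_command([
  {"x": 0.006,"y": -0.017,"z": -0.05,"rx": 0,"ry": 0,"rz": 0,"claw": 255},
  {"x": 0.006,"y": -0.017,"z": -0.1,"rx": 0,"ry": 0,"rz": 0,"claw": 255},
  {"x": 0.006,"y": -0.017,"z": -0.14,"rx": 0,"ry": 0,"rz": 0,"claw": 255},
  {"x": 0.006,"y": -0.017,"z": -0.18,"rx": 0,"ry": 0,"rz": 0,"claw": 255},
  {"x": 0.006,"y": -0.017,"z": -0.21,"rx": 0,"ry": 0,"rz": 0,"claw": 255},
  {"x": 0.006,"y": -0.017,"z": -0.224,"rx": 0,"ry": 0,"rz": 0,"claw": 255},
  {"x": 0.006,"y": -0.017,"z": -0.224,"rx": 0,"ry": 0,"rz": 0,"claw": 255},
  {"x": 0.006,"y": -0.017,"z": -0.224,"rx": 0,"ry": 0,"rz": 0,"claw": 255},
  {"x": 0.006,"y": -0.017,"z": -0.224,"rx": 0,"ry": 0,"rz": 0,"claw": 255},
], squeeze=10)

```text
t: 9.8
tool_pos: [0.5776, 0.0266, 0.1371]
orientation: [2.22, 2.221, 0.002]
force: [0.3, 0.5, 0.3]
opening: 0.0003
gripper_force: 0.0
```

Request:
arm_command([
  {"x": 0,"y": 0,"z": -0.004,"rx": 0,"ry": 0,"rz": 0,"claw": 255},
  {"x": 0,"y": 0,"z": -0.008,"rx": 0,"ry": 0,"rz": 0,"claw": 255},
  {"x": 0,"y": 0,"z": -0.01,"rx": 0,"ry": 0,"rz": 0,"claw": 255},
  {"x": 0,"y": 0,"z": -0.01,"rx": 0,"ry": 0,"rz": 0,"claw": 255},
])

```text
t: 10.13
tool_pos: [0.5767, 0.0262, 0.1306]
orientation: [2.221, 2.221, 0.0]
force: [-0.6, -0.1, 0.1]
opening: 0.0006
gripper_force: 0.0
```

Tip is at 0.1166. I'll lower it in small steps until it touches.

Request:
arm_command([
  {"x": 0,"y": 0,"z": -0.003,"rx": 0,"ry": 0,"rz": 0,"claw": 255},
  {"x": 0,"y": 0,"z": -0.005,"rx": 0,"ry": 0,"rz": 0,"claw": 255},
  {"x": 0,"y": 0,"z": -0.005,"rx": 0,"ry": 0,"rz": 0,"claw": 255},
])

```text
t: 10.38
tool_pos: [0.5765, 0.0262, 0.1278]
orientation: [-2.221, -2.221, 0.0]
force: [-0.8, 0.5, -0.4]
opening: 0.0006
gripper_force: 0.0
```

Request:
arm_command([
  {"x": 0,"y": 0,"z": -0.001,"rx": 0,"ry": 0,"rz": 0,"claw": 255},
  {"x": 0,"y": 0,"z": -0.001,"rx": 0,"ry": 0,"rz": 0,"claw": 255},
  {"x": 0,"y": 0,"z": -0.001,"rx": 0,"ry": 0,"rz": 0,"claw": 255},
])

```text
t: 10.63
tool_pos: [0.5767, 0.0262, 0.1276]
orientation: [-2.221, -2.221, 0.0]
force: [0.3, 0.9, -0.1]
opening: 0.0005
gripper_force: 0.0
```

Request:
arm_command([
  {"x": 0,"y": 0,"z": -0.002,"rx": 0,"ry": 0,"rz": 0,"claw": 255},
  {"x": 0,"y": 0,"z": -0.002,"rx": 0,"ry": 0,"rz": 0,"claw": 255},
  {"x": 0,"y": 0,"z": -0.002,"rx": 0,"ry": 0,"rz": 0,"claw": 255},
])

```text
t: 10.88
tool_pos: [0.577, 0.0263, 0.1272]
orientation: [2.221, 2.221, 0.001]
force: [-0.5, 0.6, 4.3]
opening: 0.0005
gripper_force: 1.9
```

Request:
arm_command([
  {"x": 0,"y": 0,"z": -0.002,"rx": 0,"ry": 0,"rz": 0,"claw": 255},
  {"x": 0,"y": 0,"z": -0.002,"rx": 0,"ry": 0,"rz": 0,"claw": 255},
  {"x": 0,"y": 0,"z": -0.002,"rx": 0,"ry": 0,"rz": 0,"claw": 255},
])

```text
t: 11.13
tool_pos: [0.5775, 0.0264, 0.1271]
orientation: [2.22, 2.221, 0.002]
force: [-2.2, 0.0, 9.5]
opening: 0.0003
gripper_force: 4.5
```

Request:
arm_command([
  {"x": 0.004,"y": 0.001,"z": 0.001,"rx": 0,"ry": 0,"rz": 0,"claw": 255},
  {"x": 0.01,"y": 0.0026,"z": 0.001,"rx": 0,"ry": 0,"rz": 0,"claw": 255},
  {"x": 0.016,"y": 0.0042,"z": 0.001,"rx": 0,"ry": 0,"rz": 0,"claw": 255},
  {"x": 0.022,"y": 0.0058,"z": 0.001,"rx": 0,"ry": 0,"rz": 0,"claw": 255},
  {"x": 0.028,"y": 0.0073,"z": 0.001,"rx": 0,"ry": 0,"rz": 0,"claw": 255},
])

```text
t: 11.55
tool_pos: [0.5923, 0.0302, 0.1282]
orientation: [2.22, 2.22, 0.004]
force: [-1.6, 1.2, 10.7]
opening: 0.0008
gripper_force: 5.2
```

Request:
arm_command([
  {"x": 0.006,"y": 0.0016,"z": 0.001,"rx": 0,"ry": 0,"rz": 0,"claw": 255},
  {"x": 0.012,"y": 0.0031,"z": 0.001,"rx": 0,"ry": 0,"rz": 0,"claw": 255},
  {"x": 0.018,"y": 0.0047,"z": 0.001,"rx": 0,"ry": 0,"rz": 0,"claw": 255},
  {"x": 0.024,"y": 0.0063,"z": 0.001,"rx": 0,"ry": 0,"rz": 0,"claw": 255},
  {"x": 0.03,"y": 0.0079,"z": 0.001,"rx": 0,"ry": 0,"rz": 0,"claw": 255},
  {"x": 0.036,"y": 0.0094,"z": 0.001,"rx": 0,"ry": 0,"rz": 0,"claw": 255},
])

```text
t: 12.05
tool_pos: [0.609, 0.0346, 0.1268]
orientation: [2.221, 2.221, 0.0]
force: [-0.4, -0.2, 2.3]
opening: 0.0005
gripper_force: 0.8
```

Request:
arm_command([
  {"x": 0,"y": 0,"z": 0.01,"rx": 0,"ry": 0,"rz": 0,"claw": 255},
  {"x": 0,"y": 0,"z": 0.02,"rx": 0,"ry": 0,"rz": 0,"claw": 255},
  {"x": -0.03,"y": -0.008,"z": 0.02,"rx": 0,"ry": 0,"rz": 0,"claw": 255},
  {"x": -0.064,"y": -0.0168,"z": 0.02,"rx": 0,"ry": 0,"rz": 0,"claw": 255},
  {"x": -0.064,"y": -0.0168,"z": 0.02,"rx": 0,"ry": 0,"rz": 0,"claw": 255},
  {"x": -0.064,"y": -0.0168,"z": 0.005,"rx": 0,"ry": 0,"rz": 0,"claw": 255},
  {"x": -0.064,"y": -0.0168,"z": 0.002,"rx": 0,"ry": 0,"rz": 0,"claw": 255},
  {"x": -0.064,"y": -0.0168,"z": 0.001,"rx": 0,"ry": 0,"rz": 0,"claw": 255},
  {"x": -0.064,"y": -0.0168,"z": 0.001,"rx": 0,"ry": 0,"rz": 0,"claw": 255},
])

```text
t: 12.8
tool_pos: [0.5773, 0.0262, 0.1273]
orientation: [2.221, 2.221, 0.0]
force: [0.1, 0.2, 2.9]
opening: 0.0003
gripper_force: 1.6
```

```bash
python3 chk.py w5
```

```text
12.8 [0.57732528 0.02623802 0.12726079] [0.08602585 0.22476565 2.90195783] 0.0002563226455759547
head top 2726 0.18164547839365588 ((0.5691558122634888, 0.09858020395040512), 0.010054477490484715)
292.25325119780973 126.63483915126626
```

Request:
arm_command([
  {"x": 0.004,"y": 0.001,"z": 0,"rx": 0,"ry": 0,"rz": 0,"claw": 255},
  {"x": 0.01,"y": 0.0026,"z": 0.0005,"rx": 0,"ry": 0,"rz": 0,"claw": 255},
  {"x": 0.016,"y": 0.0042,"z": 0.001,"rx": 0,"ry": 0,"rz": 0,"claw": 255},
  {"x": 0.022,"y": 0.0058,"z": 0.001,"rx": 0,"ry": 0,"rz": 0,"claw": 255},
  {"x": 0.028,"y": 0.0073,"z": 0.001,"rx": 0,"ry": 0,"rz": 0,"claw": 255},
  {"x": 0.034,"y": 0.0089,"z": 0.001,"rx": 0,"ry": 0,"rz": 0,"claw": 255},
  {"x": 0.04,"y": 0.0105,"z": 0.001,"rx": 0,"ry": 0,"rz": 0,"claw": 255},
  {"x": 0.046,"y": 0.012,"z": 0.0005,"rx": 0,"ry": 0,"rz": 0,"claw": 255},
  {"x": 0.052,"y": 0.0136,"z": 0,"rx": 0,"ry": 0,"rz": 0,"claw": 255},
  {"x": 0.058,"y": 0.0152,"z": 0,"rx": 0,"ry": 0,"rz": 0,"claw": 255},
])

```text
t: 13.68
tool_pos: [0.6065, 0.0339, 0.1273]
orientation: [2.221, 2.221, 0.001]
force: [0.5, -1.2, 1.2]
opening: 0.0002
gripper_force: 1.0
```

```bash
python3 chk.py w6
```

```text
13.6833 [0.60645698 0.03393249 0.12733538] [ 0.54886926 -1.23350809  1.2214068 ] 0.0001678152908228154
head top 2605 0.1814535285735197 ((0.569451093673706, 0.0982409417629242), 0.010166824795305729)
215.71381578947367 146.9484649122807
```

Request:
arm_command([
  {"x": 0,"y": 0,"z": 0.01,"rx": 0,"ry": 0,"rz": 0,"claw": 255},
  {"x": 0,"y": 0,"z": 0.02,"rx": 0,"ry": 0,"rz": 0,"claw": 255},
  {"x": -0.03,"y": -0.008,"z": 0.02,"rx": 0,"ry": 0,"rz": 0,"claw": 255},
  {"x": -0.058,"y": -0.0152,"z": 0.02,"rx": 0,"ry": 0,"rz": 0,"claw": 255},
  {"x": -0.058,"y": -0.0152,"z": 0.02,"rx": 0,"ry": 0,"rz": 0,"claw": 255},
  {"x": -0.058,"y": -0.0152,"z": 0.005,"rx": 0,"ry": 0,"rz": 0,"claw": 255},
  {"x": -0.058,"y": -0.0152,"z": 0.001,"rx": 0,"ry": 0,"rz": 0,"claw": 255},
  {"x": -0.058,"y": -0.0152,"z": -0.001,"rx": 0,"ry": 0,"rz": 0,"claw": 255},
  {"x": -0.058,"y": -0.0152,"z": -0.001,"rx": 0,"ry": 0,"rz": 0,"claw": 255},
])

```text
t: 14.48
tool_pos: [0.5776, 0.0263, 0.1272]
orientation: [2.221, 2.221, 0.001]
force: [-1.3, 0.2, 5.5]
opening: 0.0005
gripper_force: 2.8
```

Request:
arm_command([
  {"x": 0.004,"y": 0.001,"z": 0,"rx": 0,"ry": 0,"rz": 0,"claw": 255},
  {"x": 0.01,"y": 0.0026,"z": 0.0005,"rx": 0,"ry": 0,"rz": 0,"claw": 255},
  {"x": 0.016,"y": 0.0042,"z": 0.001,"rx": 0,"ry": 0,"rz": 0,"claw": 255},
  {"x": 0.022,"y": 0.0058,"z": 0.001,"rx": 0,"ry": 0,"rz": 0,"claw": 255},
  {"x": 0.028,"y": 0.0073,"z": 0.001,"rx": 0,"ry": 0,"rz": 0,"claw": 255},
  {"x": 0.034,"y": 0.0089,"z": 0.001,"rx": 0,"ry": 0,"rz": 0,"claw": 255},
  {"x": 0.04,"y": 0.0105,"z": 0.001,"rx": 0,"ry": 0,"rz": 0,"claw": 255},
  {"x": 0.046,"y": 0.012,"z": 0.0005,"rx": 0,"ry": 0,"rz": 0,"claw": 255},
  {"x": 0.052,"y": 0.0136,"z": 0,"rx": 0,"ry": 0,"rz": 0,"claw": 255},
  {"x": 0.058,"y": 0.0152,"z": 0,"rx": 0,"ry": 0,"rz": 0,"claw": 255},
])

```text
t: 15.32
tool_pos: [0.607, 0.0341, 0.1272]
orientation: [2.221, 2.221, 0.002]
force: [-0.5, -0.6, 2.7]
opening: 0.0003
gripper_force: 1.3
```

```bash
python3 chk.py w7
```

```text
15.3167 [0.60701149 0.03408804 0.12715175] [-0.47427131 -0.64891865  2.71255578] 0.0003081330876520625
head top 2614 0.18134988704733976 ((0.5692148208618164, 0.09863094985485077), 0.010345861315727234)
214.26561221707118 146.7352058903736
```

Request:
arm_command([
  {"x": 0,"y": 0,"z": 0.01,"rx": 0,"ry": 0,"rz": 0,"claw": 255},
  {"x": 0,"y": 0,"z": 0.02,"rx": 0,"ry": 0,"rz": 0,"claw": 255},
  {"x": -0.03,"y": -0.008,"z": 0.02,"rx": 0,"ry": 0,"rz": 0,"claw": 255},
  {"x": -0.058,"y": -0.0152,"z": 0.02,"rx": 0,"ry": 0,"rz": 0,"claw": 255},
  {"x": -0.058,"y": -0.0152,"z": 0.02,"rx": 0,"ry": 0,"rz": 0,"claw": 255},
  {"x": -0.058,"y": -0.0152,"z": 0.005,"rx": 0,"ry": 0,"rz": 0,"claw": 255},
  {"x": -0.058,"y": -0.0152,"z": 0.001,"rx": 0,"ry": 0,"rz": 0,"claw": 255},
  {"x": -0.058,"y": -0.0152,"z": 0,"rx": 0,"ry": 0,"rz": 0,"claw": 255},
  {"x": -0.058,"y": -0.0152,"z": 0,"rx": 0,"ry": 0,"rz": 0,"claw": 255},
])

```text
t: 16.12
tool_pos: [0.5776, 0.0263, 0.1272]
orientation: [2.221, 2.221, 0.001]
force: [-0.9, -0.6, 5.9]
opening: 0.0002
gripper_force: 3.0
```

Request:
arm_command([
  {"x": 0.004,"y": 0.001,"z": 0,"rx": 0,"ry": 0,"rz": 0,"claw": 255},
  {"x": 0.01,"y": 0.0026,"z": 0.0005,"rx": 0,"ry": 0,"rz": 0,"claw": 255},
  {"x": 0.016,"y": 0.0042,"z": 0.001,"rx": 0,"ry": 0,"rz": 0,"claw": 255},
  {"x": 0.022,"y": 0.0058,"z": 0.001,"rx": 0,"ry": 0,"rz": 0,"claw": 255},
  {"x": 0.028,"y": 0.0073,"z": 0.001,"rx": 0,"ry": 0,"rz": 0,"claw": 255},
  {"x": 0.034,"y": 0.0089,"z": 0.001,"rx": 0,"ry": 0,"rz": 0,"claw": 255},
  {"x": 0.04,"y": 0.0105,"z": 0.001,"rx": 0,"ry": 0,"rz": 0,"claw": 255},
  {"x": 0.046,"y": 0.012,"z": 0.0005,"rx": 0,"ry": 0,"rz": 0,"claw": 255},
  {"x": 0.052,"y": 0.0136,"z": 0,"rx": 0,"ry": 0,"rz": 0,"claw": 255},
  {"x": 0.058,"y": 0.0152,"z": 0,"rx": 0,"ry": 0,"rz": 0,"claw": 255},
])

```text
t: 16.95
tool_pos: [0.6064, 0.0338, 0.1272]
orientation: [2.221, 2.221, -0.0]
force: [-2.3, -0.2, 3.9]
opening: 0.0003
gripper_force: 1.8
```

```bash
python3 chk.py w8
```

```text
16.95 [0.60642203 0.03379247 0.12720961] [-2.34303842 -0.19608364  3.9366318 ] 0.0002822252830478916
head top 2219 0.17181556699346007 ((0.5703864097595215, 0.10056968778371811), 0.010133065283298492)
224.89026487788098 140.23839009287926
```

The pin has dropped about 10 mm. I'll lift off and check.

Request:
arm_command([
  {"x": 0,"y": 0,"z": 0.01,"rx": 0,"ry": 0,"rz": 0,"claw": 255},
  {"x": 0,"y": 0,"z": 0.06,"rx": 0,"ry": 0,"rz": 0,"claw": 255},
  {"x": 0,"y": 0,"z": 0.12,"rx": 0,"ry": 0,"rz": 0,"claw": 255},
  {"x": -0.066,"y": -0.01,"z": 0.18,"rx": 0,"ry": 0,"rz": 0,"claw": 255},
  {"x": -0.066,"y": -0.01,"z": 0.24,"rx": 0,"ry": 0,"rz": 0,"claw": 255},
  {"x": -0.066,"y": -0.01,"z": 0.24,"rx": 0,"ry": 0,"rz": 0,"claw": 255},
  {"x": -0.066,"y": -0.01,"z": 0.24,"rx": 0,"ry": 0,"rz": 0,"claw": 255},
  {"x": -0.066,"y": -0.01,"z": 0.24,"rx": 0,"ry": 0,"rz": 0,"claw": 255},
])

```text
t: 17.67
tool_pos: [0.573, 0.0288, 0.2464]
orientation: [2.221, 2.221, 0.0]
force: [-0.5, -0.5, -0.4]
opening: 0.0008
gripper_force: 0.0
```

```bash
python3 chk.py w9; python3 - <<'E'
from h import *
im,d,c=snap('side','s9'); P=cloud(d,c)
r=(np.hypot(P[...,0]-.574,P[...,1]-.0995)<.03)&(P[...,2]>.143)&(P[...,2]<.2)
yy,xx=np.nonzero(r); print(len(xx),P[r][:,2].max() if len(xx) else 0)
if len(xx):
    y0,x0=max(int(yy.mean())-50,0),max(int(xx.mean())-65,0); cv2.imwrite('pics/s9c.png',cv2.resize(im[y0:y0+100,x0:x0+130,::-1],None,fx=6,fy=6,interpolation=cv2.INTER_CUBIC))
E
```

```text
17.6667 [0.57296016 0.02882848 0.24640127] [-0.52447782 -0.47335536 -0.37930666] 0.0007544787030870882
head top 543 0.17205513280366583 ((0.5703497529029846, 0.10074366629123688), 0.00996200367808342)
311.75618374558303 119.99293286219081
72 0.17278730690465316
```

View pics/s9c.png

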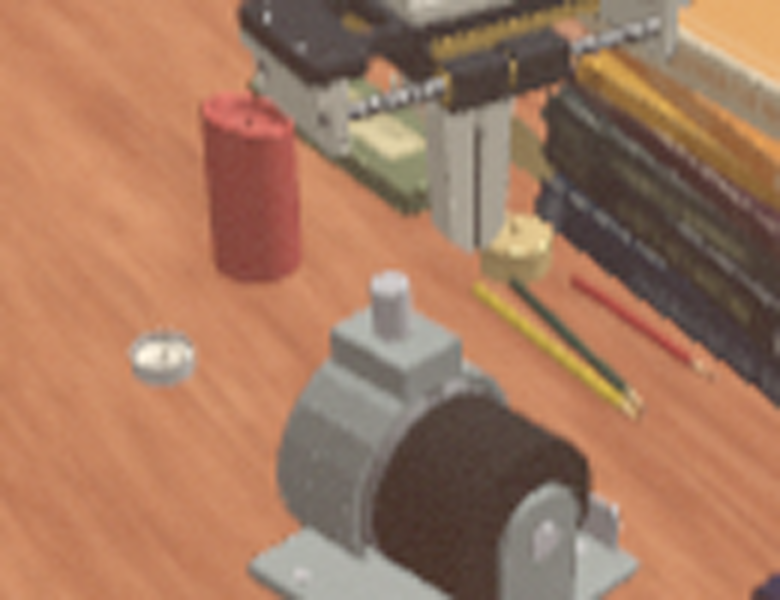

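The pin looks upright with its head flush on the hood. I'll check tilt and centring before handing in.

```bash
python3 - <<'E'
from h import *
z=np.load('pics/w9.npz'); im,d=z['im'],z['d']; c=dict(intrinsics=z['K'],origin=z['o'],orientation=z['R']); P=cloud(d,c)
r=(np.hypot(P[...,0]-.5705,P[...,1]-.1005)<.0085)&(P[...,2]>.165)&(P[...,2]<.176); q=P[r]
A=np.c_[q[:,:2]-q[:,:2].mean(0),np.ones(len(q))]; print(len(q),np.linalg.lstsq(A,q[:,2],rcond=None)[0],q[:,2].std())
g=cv2.cvtColor(im,cv2.COLOR_RGB2GRAY); w=g[100:140,290:335]; print(w[::3,::3])
m=(w>205).astype(np.uint8); n,l,st,ce=cv2.connectedComponentsWithStats(m); k=1+st[1:,4].argmax(); u,v=ce[k]+[290,100]; print(st[k],u,v,ray(u,v,.17,c))
h=(abs(P[...,2]-.14)<.004)&(np.hypot(P[...,0]-.574,P[...,1]-.1)<.05); print('hood z',P[h][:,2].mean())
E
```

```text
410 [ 0.09241021 -0.01279983  0.17073111] 0.0007379402813575302
[[185 184 184 184 185 184 185 183 184 182 182 182 180 181 181]
 [182 183 183 184 182 185 183 183 183 184 181 181 180 179 182]
 [181 182 184 183 182 183 180 179 179 178 182 181 182 182 181]
 [181 182 182 182 179 180 198 203 206 192 174 181 180 182 182]
 [179 182 181 181 181 205 207 208 208 209 206 177 180 181 183]
 [172 183 182 177 200 206 206 208 206 209 211 196 180 181 183]
 [167 183 182 182 203 203 206 209 209 207 209 209 181 184 183]
 [164 182 184 182 205 203 206 207 209 209 208 210 181 182 182]
 [163 175 182 177 203 205 204 206 208 208 208 207 182 181 180]
 [161 172 181 180 191 206 205 205 208 208 209 189 179 179 179]
 [160 165 183 182 179 189 207 204 207 206 195 181 180 180 180]
 [159 162 180 182 184 181 182 185 188 182 182 183 180 180 180]
 [156 163 174 182 183 184 183 182 182 181 183 182 181 180 180]
 [149 162 169 180 181 182 183 183 183 181 181 180 182 181 180]]
[ 15   9  19  22 287] 314.66550522648083 118.96515679442508 [0.57286961 0.10164259 0.17      ]
hood z 0.14019510658882703
```

The head leans about 0.09 rad because the drum is still pressing the tip towards +x. That's inside the limit but close, so I'll roll the drum back about 2 mm to free it.

Request:
arm_command([
  {"x": 0.038,"y": 0.004,"z": -0.06,"rx": 0,"ry": 0,"rz": 0,"claw": 255},
  {"x": 0.038,"y": 0.004,"z": -0.11,"rx": 0,"ry": 0,"rz": 0,"claw": 255},
  {"x": 0.038,"y": 0.004,"z": -0.16,"rx": 0,"ry": 0,"rz": 0,"claw": 255},
  {"x": 0.038,"y": 0.004,"z": -0.2,"rx": 0,"ry": 0,"rz": 0,"claw": 255},
  {"x": 0.038,"y": 0.004,"z": -0.22,"rx": 0,"ry": 0,"rz": 0,"claw": 255},
  {"x": 0.038,"y": 0.004,"z": -0.23,"rx": 0,"ry": 0,"rz": 0,"claw": 255},
  {"x": 0.038,"y": 0.004,"z": -0.234,"rx": 0,"ry": 0,"rz": 0,"claw": 255},
  {"x": 0.038,"y": 0.004,"z": -0.236,"rx": 0,"ry": 0,"rz": 0,"claw": 255},
  {"x": 0.038,"y": 0.004,"z": -0.237,"rx": 0,"ry": 0,"rz": 0,"claw": 255},
  {"x": 0.038,"y": 0.004,"z": -0.237,"rx": 0,"ry": 0,"rz": 0,"claw": 255},
])

```text
t: 18.6
tool_pos: [0.5924, 0.0307, 0.1292]
orientation: [2.221, 2.221, 0.002]
force: [0.4, -0.8, 0.0]
opening: 0.0003
gripper_force: 0.0
```

Request:
arm_command([
  {"x": 0,"y": 0,"z": -0.001,"rx": 0,"ry": 0,"rz": 0,"claw": 255},
  {"x": 0,"y": 0,"z": -0.003,"rx": 0,"ry": 0,"rz": 0,"claw": 255},
  {"x": 0,"y": 0,"z": -0.003,"rx": 0,"ry": 0,"rz": 0,"claw": 255},
])

```text
t: 18.85
tool_pos: [0.5927, 0.0308, 0.1282]
orientation: [2.22, 2.22, 0.003]
force: [-0.7, 0.0, 5.4]
opening: 0.0006
gripper_force: 2.9
```

Contact at 5 N. I'll roll back 2 mm, then lift off.

Request:
arm_command([
  {"x": -0.001,"y": -0.0003,"z": 0,"rx": 0,"ry": 0,"rz": 0,"claw": 255},
  {"x": -0.0025,"y": -0.0006,"z": 0,"rx": 0,"ry": 0,"rz": 0,"claw": 255},
  {"x": -0.004,"y": -0.001,"z": 0,"rx": 0,"ry": 0,"rz": 0,"claw": 255},
  {"x": -0.004,"y": -0.001,"z": 0,"rx": 0,"ry": 0,"rz": 0,"claw": 255},
])

```text
t: 19.18
tool_pos: [0.5907, 0.0303, 0.1282]
orientation: [2.22, 2.22, 0.003]
force: [-0.4, 0.6, 5.2]
opening: 0.0004
gripper_force: 3.0
```

Request:
arm_command([
  {"x": 0,"y": 0,"z": 0.02,"rx": 0,"ry": 0,"rz": 0,"claw": 255},
  {"x": 0,"y": 0,"z": 0.08,"rx": 0,"ry": 0,"rz": 0,"claw": 255},
  {"x": -0.034,"y": -0.003,"z": 0.16,"rx": 0,"ry": 0,"rz": 0,"claw": 255},
  {"x": -0.034,"y": -0.003,"z": 0.237,"rx": 0,"ry": 0,"rz": 0,"claw": 255},
  {"x": -0.034,"y": -0.003,"z": 0.237,"rx": 0,"ry": 0,"rz": 0,"claw": 255},
  {"x": -0.034,"y": -0.003,"z": 0.237,"rx": 0,"ry": 0,"rz": 0,"claw": 255},
  {"x": -0.034,"y": -0.003,"z": 0.237,"rx": 0,"ry": 0,"rz": 0,"claw": 255},
  {"x": -0.034,"y": -0.003,"z": 0.237,"rx": 0,"ry": 0,"rz": 0,"claw": 255},
])

```text
t: 19.85
tool_pos: [0.572, 0.0288, 0.2438]
orientation: [-2.22, -2.22, 0.002]
force: [-0.1, -0.0, -0.3]
opening: 0.0005
gripper_force: 0.0
```

```bash
python3 chk.py w10; python3 - <<'E'
from h import *
z=np.load('pics/w10.npz'); im,d=z['im'],z['d']; c=dict(intrinsics=z['K'],origin=z['o'],orientation=z['R']); P=cloud(d,c)
r=(np.hypot(P[...,0]-.572,P[...,1]-.1005)<.0085)&(P[...,2]>.165)&(P[...,2]<.178); q=P[r]
A=np.c_[q[:,:2]-q[:,:2].mean(0),np.ones(len(q))]; print(len(q),np.linalg.lstsq(A,q[:,2],rcond=None)[0])
E
```

```text
19.85 [0.572004   0.02880096 0.24379668] [-0.08502238 -0.01848195 -0.28676978] 0.00045473718820698844
head top 547 0.17197790370101598 ((0.5710673928260803, 0.10063549131155014), 0.00987299531698227)
313.73491773308956 120.12797074954297
420 [ 0.0172318  -0.00546077  0.17068991]
```

The pin now stands upright, with a tilt of about 0.02 rad, and it's home. Handing in.

```bash
python3 -c "
from plant import robot
print(robot.close_job())"
```

```text
the job is handed in; nothing more can be done
None
```

The drum is locked: the pin stood released on the rim first, then dropped home after about four slow strokes of the tread and now stands about 0.02 rad from upright; the job is handed in, but no verdict was returned.

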